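# Line up the striped vases by height on the studio display riser

## Task

Line up the four pink striped vases in order of height on the wooden riser, one upright in the middle of each dark felt mark, with the tallest at the orange end and the shortest at the white end. Set each one down gently without dropping it or knocking any over, let go of it, and leave the white paint jar, the blue cup and the paint tube where they are.

Things in the scene. Friction and masses are not known exactly. Their poses are not given: they have to be found in the camera images.
- vase_105_center (a point): The tallest of four loose upright pink barrel-shaped vases with white stripes: 105 mm tall, 60 mm in diameter, 144 to 234 g, standing on the table. This point is on its axis half-way up (52.5 mm above its foot); z points up to the mouth. The wall is straight and 60 mm across from 23 to 82 mm above the foot (grip there, from any side); above that it narrows to a closed-topped 43 mm mouth.
- vase_90_center (a point): The second tallest of four loose upright pink barrel-shaped vases with white stripes: 90 mm tall, 52 mm in diameter, 104 to 169 g, standing on the table. This point is on its axis half-way up (45.0 mm above its foot); z points up to the mouth. The wall is straight and 52 mm across from 20 to 70 mm above the foot (grip there, from any side); above that it narrows to a closed-topped 37 mm mouth.
- vase_75_center (a point): The second shortest of four loose upright pink barrel-shaped vases with white stripes: 75 mm tall, 44 mm in diameter, 72 to 117 g, standing on the table. This point is on its axis half-way up (37.5 mm above its foot); z points up to the mouth. The wall is straight and 44 mm across from 16 to 58 mm above the foot (grip there, from any side); above that it narrows to a closed-topped 32 mm mouth.
- vase_60_center (a point): The shortest of four loose upright pink barrel-shaped vases with white stripes: 60 mm tall, 36 mm in diameter, 48 to 78 g, standing on the table. This point is on its axis half-way up (30.0 mm above its foot); z points up to the mouth. The wall is straight and 36 mm across from 13 to 47 mm above the foot (grip there, from any side); above that it narrows to a closed-topped 26 mm mouth.
- mark_1: Round dark felt mark, 68 mm across and 3 mm thick, with a small white dot at its centre, fixed on the wooden riser; number 1 of four in a row 95 mm apart, counted from the robot's left (+y) end. Origin: centre of its underside, on the riser's top 18 mm above the table, so a vase stands 3 mm above this origin; z up, y along the row towards mark 1. The riser is a fixed plank 100 x 470 x 18 mm, turned with the marks by up to 0.25 rad.
- mark_2: Round dark felt mark, 68 mm across and 3 mm thick, with a small white dot at its centre, fixed on the wooden riser; number 2 of four in a row 95 mm apart, counted from the robot's left (+y) end. Origin: centre of its underside, on the riser's top 18 mm above the table, so a vase stands 3 mm above this origin; z up, y along the row towards mark 1. The riser is a fixed plank 100 x 470 x 18 mm, turned with the marks by up to 0.25 rad.
- mark_3: Round dark felt mark, 68 mm across and 3 mm thick, with a small white dot at its centre, fixed on the wooden riser; number 3 of four in a row 95 mm apart, counted from the robot's left (+y) end. Origin: centre of its underside, on the riser's top 18 mm above the table, so a vase stands 3 mm above this origin; z up, y along the row towards mark 1. The riser is a fixed plank 100 x 470 x 18 mm, turned with the marks by up to 0.25 rad.
- mark_4: Round dark felt mark, 68 mm across and 3 mm thick, with a small white dot at its centre, fixed on the wooden riser; number 4 of four in a row 95 mm apart, counted from the robot's left (+y) end. Origin: centre of its underside, on the riser's top 18 mm above the table, so a vase stands 3 mm above this origin; z up, y along the row towards mark 1. The riser is a fixed plank 100 x 470 x 18 mm, turned with the marks by up to 0.25 rad.
- stop_orange: Orange plastic bar, 70 x 22 x 12 mm, fixed across one end of the riser, about 70 mm beyond the centre of the last mark; it shows the tall end of the row. Either end of the riser may have it. Origin: centre of its underside, on the riser's top.
- stop_white: White plastic bar, 70 x 22 x 12 mm, fixed across one end of the riser, about 70 mm beyond the centre of the last mark; it shows the short end of the row. Either end of the riser may have it. Origin: centre of its underside, on the riser's top. To leave alone: a white jar (85 mm tall) and a blue cup (70 mm) past the riser's left and right ends, a lying paint tube beyond it.
There are look-alikes about, which are no part of the job. What is shaped like the part that bears vase_75_center but green is not meant. Leave any red look-alike of the part that bears vase_60_center alone.

How it is judged:
At the end, for the whole second after the job is handed in: Counting from the orange stop, the marks carry the 105, 90, 75 and 60 mm vases; each vase's axis is within 12 mm of its mark's centre, it stands on the mark (height within 4 mm), tilted less than 0.1 rad and is still (((horizontal distance between stop_orange and mark_1 below 0.15 m and horizontal distance between vase_105_center and mark_1 below 0.012 m and z of vase_105_center in the frame of mark_1 between 0.0515 and 0.0595 m and horizontal distance between vase_90_center and mark_2 below 0.012 m and z of vase_90_center in the frame of mark_2 between 0.044 and 0.052 m and horizontal distance between vase_75_center and mark_3 below 0.012 m and z of vase_75_center in the frame of mark_3 between 0.0365 and 0.0445 m and horizontal distance between vase_60_center and mark_4 below 0.012 m and z of vase_60_center in the frame of mark_4 between 0.029 and 0.037 m) or (horizontal distance between stop_orange and mark_4 below 0.15 m and horizontal distance between vase_105_center and mark_4 below 0.012 m and z of vase_105_center in the frame of mark_4 between 0.0515 and 0.0595 m and horizontal distance between vase_90_center and mark_3 below 0.012 m and z of vase_90_center in the frame of mark_3 between 0.044 and 0.052 m and horizontal distance between vase_75_center and mark_2 below 0.012 m and z of vase_75_center in the frame of mark_2 between 0.0365 and 0.0445 m and horizontal distance between vase_60_center and mark_1 below 0.012 m and z of vase_60_center in the frame of mark_1 between 0.029 and 0.037 m)) and angle between each of vase_105_center, vase_90_center, vase_75_center, vase_60_center's own z axis and vertical below 0.1 rad and linear speed of each of vase_105, vase_90, vase_75, vase_60 below 0.02 m/s); the robot touches nothing.
It fails at once if a vase is knocked over (tilted more than 0.6 rad) (angle between any of vase_60_center, vase_75_center, vase_90_center, vase_105_center's own z axis and vertical above 0.6 rad).
It fails at once if a vase is dropped (out of the fingers and faster than 0.45 m/s, a fall of more than about 1 cm) ((contact force between the fingers and vase_60 below 0.05 N and linear speed of vase_60 above 0.45 m/s) or (contact force between the fingers and vase_75 below 0.05 N and linear speed of vase_75 above 0.45 m/s) or (contact force between the fingers and vase_90 below 0.05 N and linear speed of vase_90 above 0.45 m/s) or (contact force between the fingers and vase_105 below 0.05 N and linear speed of vase_105 above 0.45 m/s)).
It fails at once if the white paint jar is moved by more than 30 mm (distance of paint_jar from where it was at the start of the episode above 0.03 m).
It fails at once if the blue cup is moved by more than 30 mm (distance of blue_cup from where it was at the start of the episode above 0.03 m).
It fails at once if the paint tube is moved by more than 30 mm (distance of paint_tube from where it was at the start of the episode above 0.03 m).
It also fails if it takes over 102 s, if anything falls off the work surface, if the arm or the gripper's body presses on something with over 40 N, if the wrist force passes 120 N, or if a joint passes its speed limit or range.

## Robot

A 7-joint arm with a two-finger parallel gripper is mounted at the origin on the work surface. World frame = base frame: x ahead of the robot, y to its left, z up, the work surface at z = 0. Lengths are in m, angles in rad, forces in N, time in s.
With the tool pointing down it reaches from about 0.4 to 0.85 m from the base axis. Payload 6.9 kg.
Tool frame: the origin (TCP) lies midway between the tips of the shut fingers; the grasp point (between the pads) lies 19 mm behind it; z points along the fingers, y is the direction in which the jaws open and shut (so a half turn about z gives the same grasp; the last joint's range is limited). The gripper opens to 85 mm and grips with 20 to 120 N. Pads are 22 mm wide; open, the fingers measure 114 mm over their backs; the gripper's body (76 mm by 85 mm) begins 54 mm behind the grasp point. The pads swing forward as they close: fully open they stand 13 mm farther back than shut.
Start: joints at [-1.242, 0.507, -0.238, 1.5, 0.126, 1.149, -0.155], TCP at [0.138, 0.61, 0.231] pointing down, gripper open.
Joint ranges: [-3.08, 3.08], [-0.24, 2.05], [-1.43, 1.35], [0, 2.5], [-1.52, 4.66], [0.17, 1.96], [-2.89, 2.89]. Speed limits (rad/s): [2.39, 2.39, 3.14, 3.14, 3.14, 3.14, 3.14].

## Interface

Orientations are given as a unit quaternion [x, y, z, w].
In Python, from plant import robot gives the robot as it stands. The module is installed in compiled form; this text tells all that it offers.
- The arm moves only by the shell command python3 -m handwheel 'ROWS' [FORCE]. ROWS is text: rows parted by semicolons, each of 7 numbers parted by spaces: the turn, a rotation vector about the tool's x, y, z in units of 8 degrees (1.0 is 8 degrees), then the shift along the tool's x, y, z in units of 40 mm (1.0 is 40 mm), then the closure, from 0 (fully open) to 1 (shut). A call has 1 to 10 rows; each row is the pose to reach, as a shift and turn from the pose commanded when the call began, along the tool's axes at that moment; what a row does not reach only later rows make up. A row lasts 1/10 s, in which the tool goes at most 50 mm and 8.59 degrees, less where a joint would pass 70% of its speed; a pose out of reach is approached as far as the arm can. A call with a gripper value outside its range is refused whole. The fingers move at their own pace and stop on an object; FORCE is the grip in N (left out, the last holds). Time passes only in rows, so rows that repeat a pose let the fingers close. It gives the time, the measured TCP pose, the force and the opening at its end, in the units of the state.
- robot.sense(): the state, without advancing time (a new reading comes with each control period).
- robot.camera(name): name is "side" or "top" or "wrist"; returns a dict with "img" (480x640x3 uint8, red, green, blue), "range_z" (480x640 float32, m along the optical axis (not along the pixel's ray), 0 where there is no reading), "intrinsics" (3x3 intrinsics, pixels), "R" (3x3) and "t" (3): a world point X has camera coordinates R X + t. Camera axes: x right, y down, z forward; pixel columns grow to the right and rows downward; lengths in m; the calibration is good to about 2 mm. A picture is of the moment at which its call begins.
- robot.job_done(): hands the job in, once; it reports no verdict.
The state is a dict: "clock": time; "joint_pos": joint angles; "qd": joint speeds; "joint_efforts": joint torques, N m; "tool_pos": TCP position; "orientation": TCP orientation; "contact_force": force on the tool from outside, world axes, zero at the start; "moment": the same for the moment, N m; "opening": opening from 0.0 (shut) to 1.0 (fully open).
Only numpy, scipy, OpenCV 4.12 (cv2) and the standard library are available. Lean on these libraries where they do the work, as an engineer would, in place of code of your own. Each camera call takes 0.05 s, during which the arm holds its last target. There are 200 camera calls.

## Working session

There is one attempt and no reset: what is moved stays moved. The work goes in short steps, Python scripts to look and compute and a shell command to move; the robot and the scene stay as the last step left them, time stands still between calls to the robot, and variables do not carry over. Pictures are saved under pics/ and viewed, about 12 in all and at most 16, crops included, and the job is handed in when it is done.

```bash
mkdir -p pics; python3 - <<'E'
from plant import robot
import cv2,numpy as np
for n in("top","side"):
    c=robot.camera(n); cv2.imwrite(f"pics/{n}1.png",c["img"][:,:,::-1]); print(n,c["intrinsics"].tolist(),np.round(c["R"],3).tolist(),c["t"])
    print((c["range_z"]>0).mean())
s=robot.sense();print({k:np.round(v,3) for k,v in s.items()})
E
```

```text
top [[437.3796519273866, 0.0, 319.7984466466048], [0.0, 437.3796519273866, 236.47148719394613], [0.0, 0.0, 1.0]] [[0.024, -1.0, -0.007], [-0.993, -0.023, -0.112], [0.112, 0.009, -0.994]] [-0.00568851  0.52544552  0.69935897]
0.9959830729166667
side [[611.5766610176494, 0.0, 321.5274037772247], [0.0, 611.5766610176494, 236.79506323585184], [0.0, 0.0, 1.0]] [[0.923, -0.384, -0.018], [-0.231, -0.518, -0.824], [0.307, 0.764, -0.567]] [-0.50416146  0.18855444  0.94156818]
0.9961458333333333
{'clock': np.float64(0.1), 'joint_pos': array([-1.242,  0.508, -0.238,  1.501,  0.126,  1.149, -0.155]), 'qd': array([-0.   , -0.002,  0.001, -0.001, -0.   ,  0.001, -0.001]), 'joint_efforts': array([-5.0000e-03, -6.2184e+01, -2.1950e+00, -2.5021e+01,  1.3000e-02,
        8.0000e-03, -0.0000e+00]), 'tool_pos': array([0.138, 0.609, 0.231]), 'orientation': array([ 0.111,  0.994, -0.001, -0.   ]), 'contact_force': array([ 0.761, -0.329, -0.65 ]), 'moment': array([ 0.015, -0.04 ,  0.025]), 'opening': np.float64(0.999)}
```

View pics/top1.png

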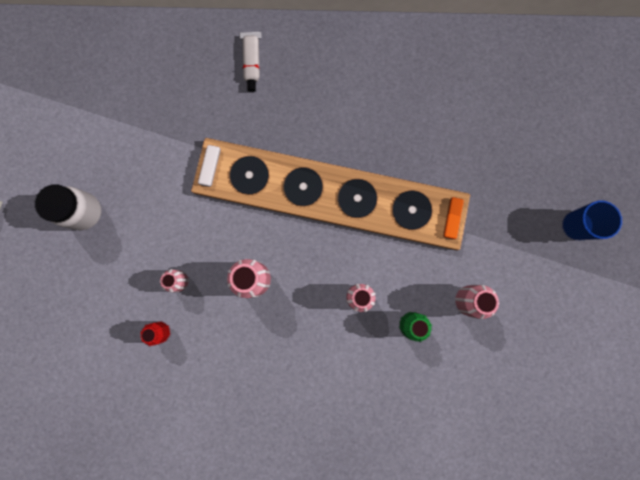

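View pics/side1.png

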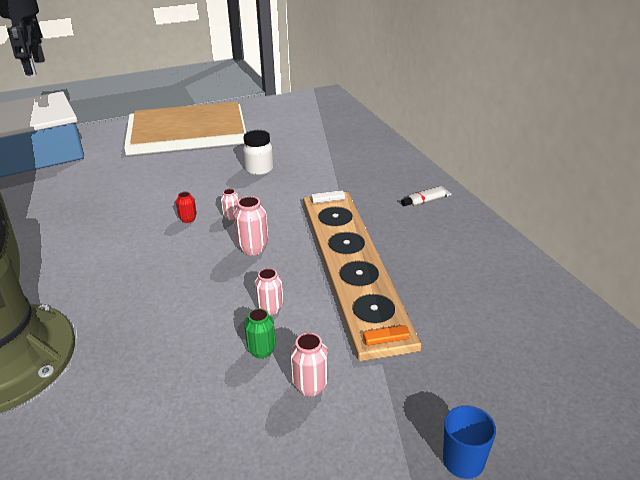

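The top view shows four pink vases at px (172,281), (249,279), (362,298) and (478,301). The look-alikes are red at (154,333) and green at (416,327), both the wrong colour and to be left alone. The orange stop is at (454,217), the −y end, so marks 4, 3, 2 and 1 take the 105, 90, 75 and 60 mm vases. Next I measure the positions and heights.

```bash
cat > h.py <<'E'
from plant import robot
import cv2,numpy as np
from scipy.spatial.transform import Rotation as Ro
def ray(c,uv,z):
    d=c["R"].T@np.linalg.solve(c["intrinsics"],[uv[0],uv[1],1.]); o=-c["R"].T@c["t"]
    return o+d*(z-o[2])/d[2]
def cloud(c):
    v,u=np.mgrid[:480,:640]; Z=c["range_z"]
    P=np.stack([u,v,np.ones_like(u)],-1)@np.linalg.inv(c["intrinsics"]).T*Z[...,None]
    return (P-c["t"])@c["R"]
def pink(c):
    hsv=cv2.cvtColor(c["img"],cv2.COLOR_RGB2HSV)
    m=cv2.inRange(hsv,(165,40,90),(180,170,255))|cv2.inRange(hsv,(0,40,90),(4,170,255))
    m=cv2.morphologyEx(m,cv2.MORPH_CLOSE,np.ones((5,5)))
    return [k for k in cv2.findContours(m,cv2.RETR_EXTERNAL,cv2.CHAIN_APPROX_NONE)[0] if cv2.contourArea(k)>150]
def go(xyz,yaw=None):
    """deltas in units: turn z and shift for tool y along world direction yaw (mod pi), tool down"""
    s=robot.sense(); R=Ro.from_quat(s["orientation"]); d=R.inv().apply(np.array(xyz)-s["tool_pos"])/.04
    t=np.zeros(3)
    if yaw is not None:
        y=np.array([np.cos(yaw),np.sin(yaw),0]); c=[]
        for g in(1,-1):
            T=Ro.from_matrix(np.c_[np.cross(g*y,[0,0,-1]),g*y,[0,0,-1]])
            c.append((R.inv()*T).as_rotvec()/np.radians(8))
        print("turns",np.round(c,2).tolist())
    print("shift",np.round(d,3),"tcp",np.round(s["tool_pos"],4),"t",s["clock"],"open",round(float(s["opening"]),3),"F",np.round(s["contact_force"],1))
E
cat > m.py <<'E'
from h import *
c=robot.camera("top"); W=cloud(c); img=c["img"]; g=cv2.cvtColor(img,cv2.COLOR_RGB2GRAY)
for k in pink(c):
    m=np.zeros((480,640),np.uint8); cv2.drawContours(m,[k],-1,255,-1)
    q=W[m>0]; z=np.percentile(q[:,2],97); h=min((.06,.075,.09,.105),key=lambda a:abs(a-z))
    p=((m>0)&(g<75)).astype(np.uint8)
    v,u=np.nonzero(p); t=q[q[:,2]>h-.05]; (cx,cy),r=cv2.minEnclosingCircle(q[q[:,2]>.3*h][:,:2].astype(np.float32))
    print("vase zmax",z.round(4),h,"px",(u.mean().round(1),v.mean().round(1)),"mouth",ray(c,(u.mean(),v.mean()),h).round(4),"circle",np.round([cx,cy,r],4))
for u0,v0 in((249,175),(303,186),(358,198),(412,210)):
    w=np.zeros_like(g); cv2.circle(w,(u0,v0),9,255,-1); v,u=np.nonzero((w>0)&(g>120)); wt=g[v,u].astype(float)
    print("mark",ray(c,(u@wt/wt.sum(),v@wt/wt.sum()),.021).round(4),W[v0+10,u0].round(3)[2])
for n,p in(("red",(154,333)),("green",(416,327))): print(n,W[p[1],p[0]].round(3))
E
python3 m.py; python3 - <<'E'
import cv2
i=cv2.imread("pics/top1.png")[220:370,120:520]; cv2.imwrite("pics/crop.png",cv2.resize(i,(800,300),interpolation=2))
E
```

```text
vase zmax 0.0621 0.06 px (np.float64(154.4), np.float64(332.9)) mouth [0.3644 0.2612 0.06  ] circle [0.398  0.1424 0.1495]
vase zmax 0.092 0.09 px (np.float64(483.5), np.float64(301.2)) mouth [ 0.4268 -0.2413  0.09  ] circle [ 0.4348 -0.1353  0.1359]
vase zmax 0.0773 0.075 px (np.float64(361.5), np.float64(297.9)) mouth [ 0.4269 -0.0599  0.075 ] circle [ 0.4338 -0.0404  0.042 ]
vase zmax 0.0623 0.06 px (np.float64(168.2), np.float64(280.3)) mouth [0.4465 0.2447 0.06  ] circle [0.4469 0.1315 0.1314]
vase zmax 0.1071 0.105 px (np.float64(243.5), np.float64(277.8)) mouth [0.4528 0.1175 0.105 ] circle [0.4496 0.0737 0.0738]
mark [0.6308 0.1314 0.021 ] 0.021
mark [0.6126 0.0382 0.021 ] 0.021
mark [ 0.5944 -0.0551  0.021 ] 0.022
mark [ 0.5766 -0.1481  0.021 ] 0.021
red [0.364 0.262 0.06 ]
green [ 0.385 -0.143  0.077]
```

View pics/crop.png

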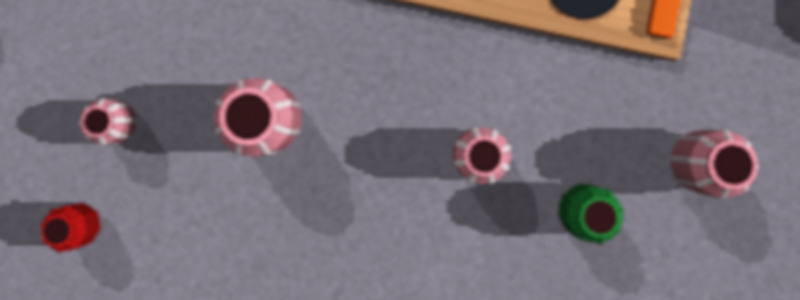

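The crop and the heights agree: pink 60 at (168,280), 105 at (243,278), 75 at (361,298) and 90 at (483,301). Red (154,333) and green (416,327) are the look-alikes. I'll use jaw yaw −0.19 throughout, across the row. The 60 mm vase goes first.

```bash
python3 -c "
from h import *
go((.4465,.2447,.2),-.1915)"
```

```text
turns [[-0.01, 0.01, 11.03], [-0.01, -0.01, -11.47]]
shift [-9.533 -7.181  0.776] tcp [0.1381 0.6092 0.2306] t 0.15 open 0.996 F [-0.3  0.8  0. ]
```

```bash
python3 -m handwheel '0 0 1.1 -0.9 -0.7 0 0; 0 0 2.2 -1.8 -1.4 0.1 0; 0 0 3.3 -2.7 -2.1 0.2 0; 0 0 4.4 -3.6 -2.8 0.3 0; 0 0 5.5 -4.5 -3.5 0.4 0; 0 0 6.6 -5.5 -4.2 0.5 0; 0 0 7.7 -6.5 -4.9 0.6 0; 0 0 8.8 -7.5 -5.6 0.7 0; 0 0 9.9 -8.5 -6.4 0.78 0; 0 0 11.03 -9.53 -7.18 0.78 0' 40
python3 -m handwheel '0 0 0 0 0 0 0; 0 0 0 0 0 0 0;0 0 0 0 0 0 0'
python3 -c "
from h import *
go((.4465,.2447,.2),-.1915);print(robot.sense()['joint_pos'].round(2))"
```

```text
clock: 1.15
tool_pos: [0.4451, 0.2457, 0.1997]
orientation: [0.761, 0.649, -0.0, -0.0]
contact_force: [1.2, 0.2, 0.1]
opening: 0.999
clock: 1.45
tool_pos: [0.4436, 0.2487, 0.1999]
orientation: [0.758, 0.652, -0.0, -0.0]
contact_force: [0.1, 0.0, 0.2]
opening: 0.994
turns [[-0.01, -0.0, 0.3], [0.0, -0.01, -22.2]]
shift [-0.087  0.086 -0.003] tcp [0.4436 0.2487 0.1999] t 1.45 open 0.994 F [0.1 0.  0.2]
[-0.72  0.36  0.22  1.85 -0.1   0.94 -0.6 ]
```

```bash
python3 -m handwheel '0 0 0.3 -0.09 0.09 0 0;0 0 0.3 -0.09 0.09 0 0;0 0 0.3 -0.09 0.09 1 0;0 0 0.3 -0.09 0.09 2 0;0 0 0.3 -0.09 0.09 2.8 0'
python3 -c "
from h import *
go((.4465,.2447,.012),-.1915)
c=robot.camera('wrist');a=c['img'];b=robot.camera('top')['img']
cv2.imwrite('pics/w1.png',np.hstack([cv2.resize(a,(400,300)),cv2.resize(b,(400,300))])[:,:,::-1])"
```

```text
clock: 1.95
tool_pos: [0.4467, 0.2439, 0.0866]
orientation: [0.772, 0.636, -0.0, -0.0]
contact_force: [0.2, 0.3, 0.9]
opening: 1.0
turns [[-0.0, 0.0, -0.01], [0.0, 0.0, 22.49]]
shift [ 0.018 -0.009  1.865] tcp [0.4467 0.2439 0.0866] t 1.95 open 1.0 F [0.2 0.3 0.9]
```

View pics/w1.png

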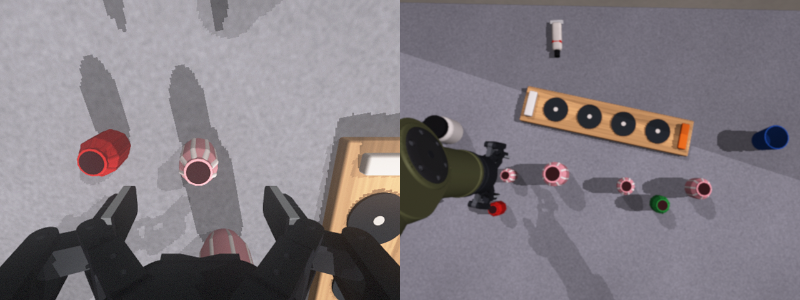

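Wrist view: the pink 60 vase is centred between the fingers at about (198,172), with red outside the left finger at (92,160). I'll narrow the opening before going down.

```bash
python3 -m handwheel '0 0 0 0 0 0 0.3;0 0 0 0 0 0 0.3;0 0 0 0 0 0.6 0.3;0 0 0 0 0 1.2 0.3;0 0 0 0 0 1.6 0.3;0 0 0 0 0 1.86 0.3;0 0 0 0 0 1.86 0.3' 40
python3 -m handwheel '0 0 0 0 0 0 0.5;0 0 0 0 0 0 0.6;0 0 0 0 0 0 0.7;0 0 0 0 0 0 0.7;0 0 0 0 0 0 0.7;0 0 0 0 0 0 0.7'
python3 -m handwheel '0 0 0 0 0 -0.2 0.7;0 0 0 0 0 -0.6 0.7;0 0 0 0 0 -1.2 0.7;0 0 0 0 0 -2 0.7;0 0 0 0 0 -2.8 0.7;0 0 0 0 0 -3 0.7;0 0 0 0 0 -3 0.7'
python3 -c "
from h import *
go((.6308,.1314,.132),-.1915)"
```

```text
clock: 2.75
tool_pos: [0.4477, 0.2436, 0.0138]
orientation: [0.772, 0.635, 0.0, -0.0]
contact_force: [-0.5, 0.9, 0.5]
opening: 0.699
clock: 3.35
tool_pos: [0.4482, 0.2438, 0.015]
orientation: [0.772, 0.635, 0.001, 0.0]
contact_force: [-1.8, -0.5, 6.7]
opening: 0.41
clock: 4.05
tool_pos: [0.4482, 0.2438, 0.1354]
orientation: [0.772, 0.635, 0.002, 0.0]
contact_force: [0.4, 0.4, -1.3]
opening: 0.406
turns [[0.02, -0.02, -0.02], [-0.03, -0.03, 22.48]]
shift [-1.879  5.02   0.093] tcp [0.4482 0.2438 0.1354] t 4.05 open 0.406 F [ 0.4  0.4 -1.3]
```

```bash
python3 -m handwheel '0 0 0 -0.4 1 0 0.7;0 0 0 -0.8 2 0 0.7;0 0 0 -1.1 3 0 0.7;0 0 0 -1.5 4 0 0.7;0 0 0 -1.8 4.7 0 0.7;0 0 0 -1.88 5.02 0 0.7;0 0 0 -1.88 5.02 0.6 0.7;0 0 0 -1.88 5.02 1.2 0.7;0 0 0 -1.88 5.02 1.6 0.7;0 0 0 -1.88 5.02 1.8 0.7'
python3 -c "
from h import *
go((.6308,.1314,.036),-.1915)"
```

```text
clock: 5.05
tool_pos: [0.6281, 0.1306, 0.0583]
orientation: [0.772, 0.635, -0.002, -0.001]
contact_force: [0.2, -0.3, 0.3]
opening: 0.406
turns [[-0.03, 0.01, -0.02], [0.02, 0.05, 22.48]]
shift [0.034 0.066 0.556] tcp [0.6281 0.1306 0.0583] t 5.05 open 0.406 F [ 0.2 -0.3  0.3]
```

```bash
python3 -m handwheel '0 0 0 0 0.04 0.1 0.7;0 0 0 0 0.04 0.2 0.7;0 0 0 0.01 0.04 0.3 0.7;0 0 0 0.01 0.04 0.35 0.7;0 0 0 0.01 0.04 0.35 0.7'
python3 -c "
from h import *
go((.6308,.1314,.036),-.1915)"
```

```text
clock: 5.55
tool_pos: [0.6317, 0.1311, 0.0478]
orientation: [0.772, 0.635, 0.0, 0.0]
contact_force: [0.0, 0.1, -0.3]
opening: 0.406
turns [[0.0, -0.0, -0.02], [-0.0, -0.0, 22.48]]
shift [ 0.003 -0.024  0.296] tcp [0.6317 0.1311 0.0478] t 5.55 open 0.406 F [ 0.   0.1 -0.3]
```

```bash
python3 -m handwheel '0 0 0 0 -0.02 0.1 0.7;0 0 0 0 -0.02 0.2 0.7;0 0 0 0 -0.02 0.26 0.7;0 0 0 0 -0.02 0.28 0.7;0 0 0 0 -0.02 0.28 0.7;0 0 0 0 -0.02 0.28 0.7'
python3 -c "
from h import *
go((.6308,.1314,.036),-.1915)"
```

```text
clock: 6.15
tool_pos: [0.631, 0.1311, 0.0365]
orientation: [0.772, 0.635, 0.0, 0.0]
contact_force: [-0.9, -0.7, -0.2]
opening: 0.409
turns [[0.0, 0.0, -0.02], [0.0, -0.0, 22.48]]
shift [ 0.006 -0.007  0.013] tcp [0.631  0.1311 0.0365] t 6.15 open 0.409 F [-0.9 -0.7 -0.2]
```

```bash
python3 -m handwheel '0 0 0 0 0 0.02 0.56;0 0 0 0 0 0.02 0.5;0 0 0 0 0 0.02 0.4;0 0 0 0 0 0.02 0.3;0 0 0 0 0 0.02 0.3;0 0 0 0 0 -0.5 0.3;0 0 0 0 0 -1.2 0.3;0 0 0 0 0 -2.2 0.2;0 0 0 0 0 -3.2 0;0 0 0 0 0 -4.2 0'
python3 -c "
from h import *
go((.427,-.060,.2),-.1915)
a=robot.camera('side')['img'];cv2.imwrite('pics/s2.png',a[:,:,::-1])"
```

```text
clock: 7.15
tool_pos: [0.6307, 0.131, 0.2061]
orientation: [0.772, 0.635, -0.0, 0.0]
contact_force: [1.2, -0.1, -0.3]
opening: 1.001
turns [[-0.0, 0.0, -0.02], [0.0, 0.0, 22.48]]
shift [-5.668 -4.075  0.154] tcp [0.6307 0.131  0.2061] t 7.15 open 1.001 F [ 1.2 -0.1 -0.3]
```

View pics/s2.png

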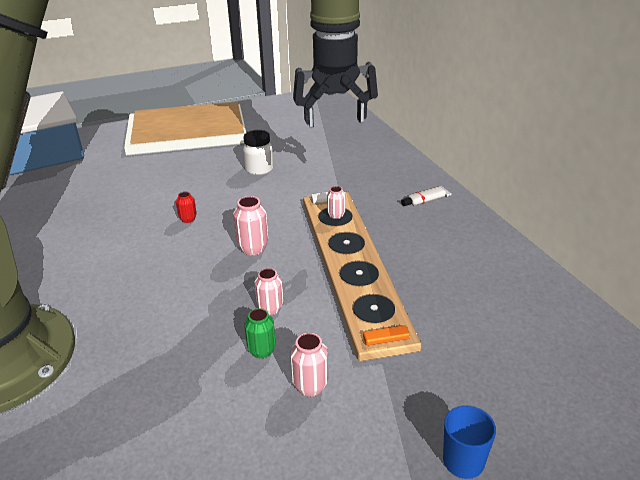

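The 60 mm vase stands upright on mark 1, near (336,203) with its foot on the felt. Next is the 75.

```bash
python3 -m handwheel '0 0 0 -0.9 -0.65 0 0;0 0 0 -1.8 -1.3 0 0;0 0 0 -2.7 -1.95 0 0;0 0 0 -3.6 -2.6 0 0;0 0 0 -4.5 -3.25 0 0;0 0 0 -5.3 -3.8 0 0;0 0 0 -5.67 -4.08 0.2 0;0 0 0 -5.67 -4.08 0.8 0;0 0 0 -5.67 -4.08 1.4 0;0 0 0 -5.67 -4.08 2 0'
python3 -m handwheel '0 0 0 0 0 0.2 0.2;0 0 0 0 0 0.2 0.2'
python3 -c "
from h import *
go((.427,-.060,.018),-.1915)
c=robot.camera('wrist');cv2.imwrite('pics/w2.png',cv2.resize(c['img'],(400,300))[:,:,::-1])"
```

```text
clock: 8.2
tool_pos: [0.4272, -0.0602, 0.1241]
orientation: [0.772, 0.635, 0.001, 0.001]
contact_force: [0.4, 0.5, 0.1]
opening: 0.998
clock: 8.4
tool_pos: [0.4264, -0.06, 0.1158]
orientation: [0.772, 0.635, -0.001, -0.001]
contact_force: [-0.8, 0.3, 0.1]
opening: 0.799
turns [[-0.02, 0.0, -0.02], [0.0, 0.02, 22.48]]
shift [0.003 0.019 2.446] tcp [ 0.4264 -0.06    0.1158] t 8.4 open 0.799 F [-0.8  0.3  0.1]
```

View pics/w2.png

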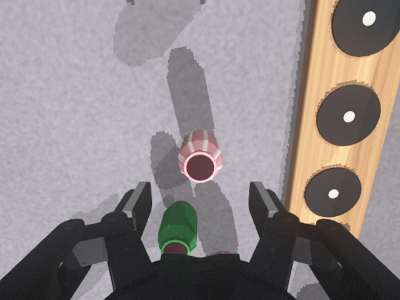

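The pink 75 is centred at (200,165). Green, at (178,225), is clear of the fingers.

```bash
python3 -m handwheel '0 0 0 0 0.02 0.6 0.2;0 0 0 0 0.02 1.2 0.2;0 0 0 0 0.02 1.8 0.2;0 0 0 0 0.02 2.2 0.2;0 0 0 0 0.02 2.4 0.2;0 0 0 0 0.02 2.43 0.2;0 0 0 0 0.02 2.43 0.2' 40
python3 -m handwheel '0 0 0 0 0 0 0.4;0 0 0 0 0 0 0.5;0 0 0 0 0 0 0.6;0 0 0 0 0 0 0.6;0 0 0 0 0 0 0.6;0 0 0 0 0 0 0.6'
python3 -m handwheel '0 0 0 0 0 -0.2 0.6;0 0 0 0 0 -0.6 0.6;0 0 0 0 0 -1.2 0.6;0 0 0 0 0 -2 0.6;0 0 0 0 0 -2.8 0.6;0 0 0 0 0 -3 0.6;0 0 0 0 0 -3 0.6'
python3 -c "
from h import *
go((.6126,.0382,.13),-.1915)"
```

```text
clock: 9.15
tool_pos: [0.4285, -0.0602, 0.02]
orientation: [0.772, 0.635, 0.0, 0.0]
contact_force: [-0.5, -0.5, 0.1]
opening: 0.799
clock: 9.75
tool_pos: [0.4283, -0.0601, 0.0202]
orientation: [0.772, 0.635, 0.001, 0.001]
contact_force: [-1.4, 0.5, 8.4]
opening: 0.503
clock: 10.45
tool_pos: [0.4286, -0.0601, 0.1407]
orientation: [0.772, 0.635, 0.001, 0.001]
contact_force: [0.6, -0.7, -1.1]
opening: 0.498
turns [[0.02, -0.0, -0.01], [-0.01, -0.04, 22.48]]
shift [3.296 4.041 0.284] tcp [ 0.4286 -0.0601  0.1407] t 10.45 open 0.498 F [ 0.6 -0.7 -1.1]
```

```bash
python3 -m handwheel '0 0 0 0.6 0.8 0 0.6;0 0 0 1.2 1.6 0 0.6;0 0 0 1.9 2.4 0 0.6;0 0 0 2.6 3.2 0 0.6;0 0 0 3.1 3.8 0 0.6;0 0 0 3.3 4.04 0 0.6;0 0 0 3.3 4.04 0.5 0.6;0 0 0 3.3 4.04 1 0.6;0 0 0 3.3 4.04 1.5 0.6;0 0 0 3.3 4.04 1.8 0.6'
python3 -m handwheel '0 0 0 0 0 0.1 0.6;0 0 0 0 0 0.2 0.6;0 0 0 0 0 0.2 0.6'
python3 -c "
from h import *
go((.6126,.0382,.042),-.1915)"
```

```text
clock: 11.45
tool_pos: [0.61, 0.0383, 0.0639]
orientation: [0.772, 0.635, -0.002, -0.001]
contact_force: [-1.0, -0.9, -0.1]
opening: 0.502
clock: 11.75
tool_pos: [0.6119, 0.0382, 0.0592]
orientation: [0.772, 0.635, 0.0, -0.0]
contact_force: [-0.2, 0.5, -1.2]
opening: 0.504
turns [[-0.0, -0.0, -0.02], [-0.0, 0.0, 22.48]]
shift [0.002 0.017 0.431] tcp [0.6119 0.0382 0.0592] t 11.75 open 0.504 F [-0.2  0.5 -1.2]
```

```bash
python3 -m handwheel '0 0 0 0 0 0.1 0.6;0 0 0 0 0 0.2 0.6;0 0 0 0 0 0.3 0.6;0 0 0 0 0 0.38 0.6;0 0 0 0 0 0.42 0.6;0 0 0 0 0 0.42 0.6;0 0 0 0 0 0.42 0.6'
python3 -c "
from h import *
go((.6126,.0382,.0415),-.1915)"
```

```text
clock: 12.45
tool_pos: [0.6119, 0.0383, 0.0425]
orientation: [0.772, 0.635, 0.0, 0.0]
contact_force: [1.1, -0.1, -0.6]
opening: 0.498
turns [[0.0, 0.0, -0.02], [0.0, -0.0, 22.48]]
shift [0.002 0.017 0.026] tcp [0.6119 0.0383 0.0425] t 12.45 open 0.498 F [ 1.1 -0.1 -0.6]
```

Release, retreat, then move over to the 90.

```bash
python3 -m handwheel '0 0 0 0 0 0.03 0.48;0 0 0 0 0 0.03 0.42;0 0 0 0 0 0.03 0.35;0 0 0 0 0 0.03 0.2;0 0 0 0 0 0.03 0.2;0 0 0 0 0 -0.5 0.2;0 0 0 0 0 -1.2 0.2;0 0 0 0 0 -2.2 0.1;0 0 0 0 0 -3.2 0;0 0 0 0 0 -4.2 0'
python3 -c "
from h import *
go((.4268,-.2413,.2),-.1915)"
```

```text
clock: 13.45
tool_pos: [0.6116, 0.0382, 0.2121]
orientation: [0.772, 0.635, -0.0, 0.0]
contact_force: [0.5, 0.3, 0.7]
opening: 1.001
turns [[-0.0, 0.0, -0.02], [0.0, 0.0, 22.48]]
shift [-7.747 -3.185  0.305] tcp [0.6116 0.0382 0.2121] t 13.45 open 1.001 F [0.5 0.3 0.7]
```

```bash
python3 -m handwheel '0 0 0 -1.1 -0.45 0 0;0 0 0 -2.2 -0.9 0 0;0 0 0 -3.3 -1.35 0 0;0 0 0 -4.4 -1.8 0 0;0 0 0 -5.5 -2.25 0 0;0 0 0 -6.6 -2.7 0 0;0 0 0 -7.4 -3.05 0.2 0;0 0 0 -7.75 -3.19 0.6 0;0 0 0 -7.75 -3.19 1.2 0;0 0 0 -7.75 -3.19 1.6 0'
python3 -m handwheel '0 0 0 0 0 0 0.1;0 0 0 0 0 0 0.1'
python3 -c "
from h import *
go((.4268,-.2413,.025),-.1915)
c=robot.camera('wrist');d=robot.camera('side')
cv2.imwrite('pics/w3.png',np.hstack([cv2.resize(x['img'],(400,300)) for x in(c,d)])[:,:,::-1])"
```

```text
clock: 14.45
tool_pos: [0.4261, -0.2419, 0.1457]
orientation: [0.773, 0.635, -0.0, -0.0]
contact_force: [-0.3, 0.6, 0.8]
opening: 1.005
clock: 14.65
tool_pos: [0.427, -0.2414, 0.1468]
orientation: [0.772, 0.635, -0.0, -0.0]
contact_force: [0.9, 0.0, -0.1]
opening: 0.9
turns [[-0.0, 0.0, -0.02], [0.0, 0.0, 22.48]]
shift [ 2.000e-03 -4.000e-03  3.045e+00] tcp [ 0.427  -0.2414  0.1468] t 14.65 open 0.9 F [ 0.9  0.  -0.1]
```

View pics/w3.png

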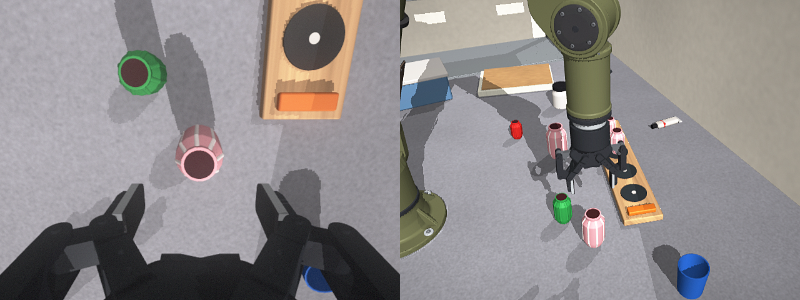

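The wrist view shows the 90 centred at (200,163), so I go down.

```bash
python3 -m handwheel '0 0 0 0 0 0.7 0.1;0 0 0 0 0 1.4 0.1;0 0 0 0 0 2 0.1;0 0 0 0 0 2.6 0.1;0 0 0 0 0 2.9 0.1;0 0 0 0 0 3.04 0.1;0 0 0 0 0 3.04 0.1' 45
python3 -m handwheel '0 0 0 0 0 0 0.3;0 0 0 0 0 0 0.4;0 0 0 0 0 0 0.5;0 0 0 0 0 0 0.5;0 0 0 0 0 0 0.5;0 0 0 0 0 0 0.5'
python3 -m handwheel '0 0 0 0 0 -0.2 0.5;0 0 0 0 0 -0.6 0.5;0 0 0 0 0 -1.2 0.5;0 0 0 0 0 -2 0.5;0 0 0 0 0 -2.8 0.5;0 0 0 0 0 -3 0.5;0 0 0 0 0 -3 0.5'
python3 -c "
from h import *
go((.5944,-.0551,.14),-.1915)"
```

```text
clock: 15.45
tool_pos: [0.4272, -0.2414, 0.025]
orientation: [0.772, 0.635, 0.0, 0.0]
contact_force: [0.1, -0.2, -1.2]
opening: 0.9
clock: 16.05
tool_pos: [0.4274, -0.2416, 0.026]
orientation: [0.772, 0.635, 0.0, 0.001]
contact_force: [-2.3, 1.1, 5.1]
opening: 0.594
clock: 16.75
tool_pos: [0.4276, -0.2415, 0.1464]
orientation: [0.772, 0.635, 0.001, 0.001]
contact_force: [0.7, 0.4, -1.2]
opening: 0.594
turns [[0.02, 0.0, -0.02], [0.01, -0.04, 22.48]]
shift [5.376 3.194 0.166] tcp [ 0.4276 -0.2415  0.1464] t 16.75 open 0.594 F [ 0.7  0.4 -1.2]
```

```bash
python3 -m handwheel '0 0 0 0.8 0.5 0 0.5;0 0 0 1.7 1 0 0.5;0 0 0 2.6 1.5 0 0.5;0 0 0 3.5 2.1 0 0.5;0 0 0 4.4 2.6 0 0.5;0 0 0 5.1 3 0 0.5;0 0 0 5.37 3.19 0.3 0.5;0 0 0 5.37 3.19 0.9 0.5;0 0 0 5.37 3.19 1.4 0.5;0 0 0 5.37 3.19 1.7 0.5'
python3 -m handwheel '0 0 0 0 0 0.1 0.5;0 0 0 0 0 0.2 0.5;0 0 0 0 0 0.2 0.5'
python3 -c "
from h import *
go((.5944,-.0551,.047),-.1915)"
```

```text
clock: 17.75
tool_pos: [0.5913, -0.0556, 0.0735]
orientation: [0.772, 0.635, -0.002, -0.002]
contact_force: [-0.7, 0.0, -1.7]
opening: 0.596
clock: 18.05
tool_pos: [0.5935, -0.0555, 0.0689]
orientation: [0.772, 0.635, 0.0, 0.0]
contact_force: [-0.1, -0.2, -2.3]
opening: 0.595
turns [[0.0, 0.0, -0.02], [0.0, -0.0, 22.48]]
shift [0.014 0.019 0.547] tcp [ 0.5935 -0.0555  0.0689] t 18.05 open 0.595 F [-0.1 -0.2 -2.3]
```

```bash
python3 -m handwheel '0 0 0 0.01 0.01 0.1 0.5;0 0 0 0.01 0.01 0.2 0.5;0 0 0 0.01 0.01 0.3 0.5;0 0 0 0.01 0.01 0.4 0.5;0 0 0 0.01 0.01 0.48 0.5;0 0 0 0.01 0.01 0.53 0.5;0 0 0 0.01 0.01 0.53 0.5;0 0 0 0.01 0.01 0.53 0.5'
python3 -c "
from h import *
go((.5944,-.0551,.047),-.1915)"
```

```text
clock: 18.85
tool_pos: [0.594, -0.0548, 0.0477]
orientation: [0.772, 0.635, -0.0, 0.0]
contact_force: [-0.2, -0.9, -2.0]
opening: 0.595
turns [[0.0, 0.0, -0.02], [0.0, -0.0, 22.48]]
shift [-0.005  0.01   0.017] tcp [ 0.594  -0.0548  0.0477] t 18.85 open 0.595 F [-0.2 -0.9 -2. ]
```

```bash
python3 -m handwheel '0 0 0 0 0 0.02 0.38;0 0 0 0 0 0.02 0.33;0 0 0 0 0 0.02 0.25;0 0 0 0 0 0.02 0.1;0 0 0 0 0 0.02 0.1;0 0 0 0 0 -0.5 0.1;0 0 0 0 0 -1.2 0.1;0 0 0 0 0 -2.2 0;0 0 0 0 0 -3.2 0;0 0 0 0 0 -4 0'
python3 -c "
from h import *
go((.4528,.1175,.2),-.1915)"
```

```text
clock: 19.85
tool_pos: [0.5943, -0.055, 0.2102]
orientation: [0.772, 0.635, 0.001, 0.001]
contact_force: [0.7, 0.7, 0.3]
opening: 0.995
turns [[0.01, -0.0, -0.02], [-0.0, -0.02, 22.48]]
shift [ 3.55  -4.303  0.247] tcp [ 0.5943 -0.055   0.2102] t 19.85 open 0.995 F [0.7 0.7 0.3]
```

```bash
python3 -m handwheel '0 0 0 0.6 -0.75 0 0;0 0 0 1.2 -1.5 0 0;0 0 0 1.8 -2.2 0 0;0 0 0 2.4 -2.9 0 0;0 0 0 3 -3.6 0 0;0 0 0 3.4 -4.1 0 0;0 0 0 3.55 -4.3 0.3 0;0 0 0 3.55 -4.3 0.8 0;0 0 0 3.55 -4.3 1.2 0;0 0 0 3.55 -4.3 1.2 0'
python3 -c "
from h import *
go((.4528,.1175,.035),-.1915)
c=robot.camera('wrist');d=robot.camera('side')
cv2.imwrite('pics/w4.png',np.hstack([cv2.resize(x['img'],(400,300)) for x in(c,d)])[:,:,::-1])"
```

```text
clock: 20.85
tool_pos: [0.4513, 0.1175, 0.1583]
orientation: [0.772, 0.635, -0.002, -0.001]
contact_force: [0.4, 0.5, -0.4]
opening: 0.999
turns [[-0.02, 0.01, -0.01], [0.02, 0.03, 22.49]]
shift [0.011 0.046 3.082] tcp [0.4513 0.1175 0.1583] t 20.85 open 0.999 F [ 0.4  0.5 -0.4]
```

View pics/w4.png

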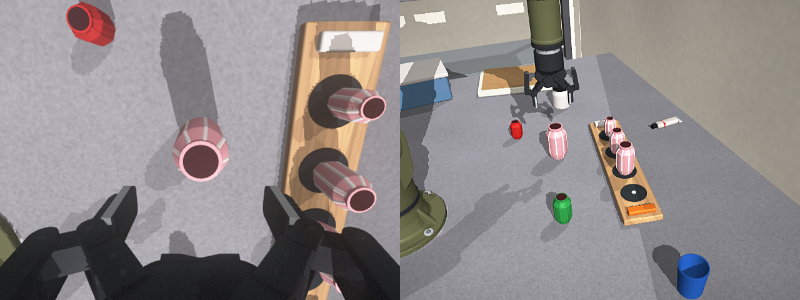

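The three placed vases stand upright, and the 105 is centred under the jaws at (202,160).

```bash
python3 -m handwheel '0 0 0 0 0.02 0 0;0 0 0 0 0.02 0.6 0;0 0 0 0 0.02 1.2 0;0 0 0 0 0.02 1.8 0;0 0 0 0 0.02 2.4 0;0 0 0 0 0.02 2.8 0;0 0 0 0 0.02 3.08 0;0 0 0 0 0.02 3.08 0;0 0 0 0 0.02 3.08 0' 50
python3 -m handwheel '0 0 0 0 0 0 0.2;0 0 0 0 0 0 0.3;0 0 0 0 0 0 0.4;0 0 0 0 0 0 0.4;0 0 0 0 0 0 0.4;0 0 0 0 0 0 0.4'
python3 -m handwheel '0 0 0 0 0 -0.2 0.4;0 0 0 0 0 -0.6 0.4;0 0 0 0 0 -1.2 0.4;0 0 0 0 0 -2 0.4;0 0 0 0 0 -2.8 0.4;0 0 0 0 0 -3.6 0.4;0 0 0 0 0 -4 0.4;0 0 0 0 0 -4 0.4'
python3 -c "
from h import *
go((.5766,-.1481,.2),-.1915)"
```

```text
clock: 21.85
tool_pos: [0.4539, 0.1175, 0.0371]
orientation: [0.772, 0.635, 0.0, 0.0]
contact_force: [0.4, -0.3, 0.5]
opening: 0.998
clock: 22.45
tool_pos: [0.4536, 0.1177, 0.0374]
orientation: [0.772, 0.635, 0.001, 0.0]
contact_force: [-1.2, -0.1, 7.1]
opening: 0.689
clock: 23.25
tool_pos: [0.4545, 0.1177, 0.1991]
orientation: [0.772, 0.635, 0.002, 0.001]
contact_force: [0.6, 0.3, -2.3]
opening: 0.686
turns [[0.03, -0.02, -0.02], [-0.03, -0.05, 22.48]]
shift [-5.932  4.276 -0.02 ] tcp [0.4545 0.1177 0.1991] t 23.25 open 0.686 F [ 0.6  0.3 -2.3]
```

```bash
python3 -m handwheel '0 0 0 -0.6 0.4 0 0.4;0 0 0 -1.4 1 0 0.4;0 0 0 -2.2 1.6 0 0.4;0 0 0 -3 2.2 0 0.4;0 0 0 -3.8 2.75 0 0.4;0 0 0 -4.6 3.3 0 0.4;0 0 0 -5.3 3.8 0 0.4;0 0 0 -5.8 4.2 0 0.4;0 0 0 -5.93 4.28 0 0.4;0 0 0 -5.93 4.28 0 0.4'
python3 -m handwheel '0 0 0 0 0 0.5 0.4;0 0 0 0 0 1 0.4;0 0 0 0 0 1.5 0.4;0 0 0 0 0 2 0.4;0 0 0 0 0 2.5 0.4;0 0 0 0 0 2.8 0.4;0 0 0 0 0 2.9 0.4;0 0 0 0 0 2.9 0.4'
python3 -c "
from h import *
go((.5766,-.1481,.0585),-.1915)"
```

```text
clock: 24.25
tool_pos: [0.5749, -0.1492, 0.1951]
orientation: [0.773, 0.635, -0.001, -0.001]
contact_force: [0.6, 0.4, -1.5]
opening: 0.685
clock: 25.05
tool_pos: [0.5754, -0.1475, 0.0802]
orientation: [0.772, 0.636, -0.0, -0.0]
contact_force: [0.7, -0.0, -1.0]
opening: 0.689
turns [[-0.01, -0.0, -0.01], [-0.0, 0.01, 22.49]]
shift [-0.009  0.032  0.543] tcp [ 0.5754 -0.1475  0.0802] t 25.05 open 0.689 F [ 0.7 -0.  -1. ]
```

```bash
python3 -m handwheel '0 0 0 0 0.02 0.1 0.4;0 0 0 0 0.02 0.2 0.4;0 0 0 0 0.02 0.3 0.4;0 0 0 0 0.02 0.4 0.4;0 0 0 0 0.02 0.48 0.4;0 0 0 0 0.02 0.53 0.4;0 0 0 0 0.02 0.53 0.4;0 0 0 0 0.02 0.53 0.4'
python3 -c "
from h import *
go((.5766,-.1481,.0585),-.1915)"
```

```text
clock: 25.85
tool_pos: [0.5765, -0.1485, 0.0593]
orientation: [0.772, 0.635, -0.0, 0.0]
contact_force: [-0.2, -0.0, -1.0]
opening: 0.688
turns [[0.0, 0.0, -0.02], [0.0, -0.0, 22.48]]
shift [0.01  0.002 0.02 ] tcp [ 0.5765 -0.1485  0.0593] t 25.85 open 0.688 F [-0.2 -0.  -1. ]
```

```bash
python3 -m handwheel '0 0 0 0 0 0.02 0.29;0 0 0 0 0 0.02 0.25;0 0 0 0 0 0.02 0.18;0 0 0 0 0 0.02 0.05;0 0 0 0 0 0.02 0;0 0 0 0 0 0.02 0;0 0 0 0 0 -0.5 0;0 0 0 0 0 -1.3 0;0 0 0 0 0 -2.3 0;0 0 0 0 0 -3.3 0'
python3 -m handwheel '0 0 0 0 0 -1 0;0 0 0 -1 -1 -1 0;0 0 0 -1.7 -1.7 -1 0;0 0 0 -2.2 -2.5 -1 0;0 0 0 -2.7 -3.2 -1 0;0 0 0 -3 -4 -1 0;0 0 0 -3 -4.3 -1 0;0 0 0 -3 -4.3 -1 0'
cat > f.py <<'E'
from h import *
c=robot.camera("top"); d=robot.camera("side"); W=cloud(c); g=cv2.cvtColor(c["img"],cv2.COLOR_RGB2GRAY)
cv2.imwrite('pics/f.png',np.vstack([c["img"][100:300,150:550],d["img"][150:400,220:620]])[:,:,::-1])
for n,p,h in((1,(.6308,.1314),.06),(2,(.6126,.0382),.075),(3,(.5944,-.0551),.09),(4,(.5766,-.1481),.105)):
    m=np.hypot(W[...,0]-p[0],W[...,1]-p[1])<.03; z=h+.021
    k=m&(abs(W[...,2]-z)<.006)&(g<75); v,u=np.nonzero(k)
    q=ray(c,(u.mean(),v.mean()),z) if len(u) else np.zeros(3)
    print(n,"top z",np.percentile(W[m][:,2],97).round(4),"expect",z,"offset mm",((q[:2]-p)*1e3).round(1),len(u))
go((.5,-.2,.2))
E
python3 f.py
```

```text
clock: 26.85
tool_pos: [0.576, -0.1484, 0.1925]
orientation: [0.772, 0.635, -0.0, -0.0]
contact_force: [1.2, 0.2, -0.2]
opening: 0.997
clock: 27.65
tool_pos: [0.3832, -0.2329, 0.2317]
orientation: [0.773, 0.635, 0.0, -0.0]
contact_force: [1.3, -0.6, -0.8]
opening: 1.0
1 top z 0.0826 expect 0.081 offset mm [1.3 0.2] 101
2 top z 0.0978 expect 0.096 offset mm [ 0.4 -0.8] 166
3 top z 0.1126 expect 0.111 offset mm [-0.7 -3.9] 258
4 top z 0.1278 expect 0.126 offset mm [-0.1 -1.1] 379
shift [1.346 2.643 0.794] tcp [ 0.3859 -0.2326  0.2316] t 27.75 open 1.001 F [-0.8  0.8  0.5]
```

View pics/f.png

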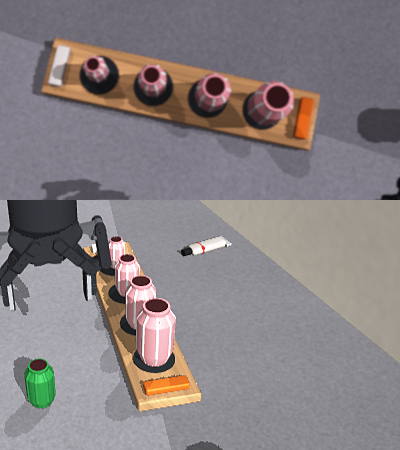

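All four vases stand upright in order, with offsets of 4 mm or less, and the gripper is clear of everything. I'm handing it in.

```bash
python3 -m handwheel '0 0 0 0 0 0 0;0 0 0 0 0 0 0;0 0 0 0 0 0 0'; python3 -c "
from plant import robot
print(robot.job_done())"
```

```text
clock: 28.05
tool_pos: [0.3852, -0.2328, 0.2311]
orientation: [0.772, 0.636, -0.0, -0.0]
contact_force: [0.5, -0.3, -0.1]
opening: 1.002
the job is handed in; nothing more can be done
None
```

All four pink vases are on the riser in height order, and the job was handed in at about 28 s. The 105, 90, 75 and 60 mm vases stand on marks 4, 3, 2 and 1, counting from the orange end. I lowered each one to within about 1 mm of its mark, released it, and moved the gripper clear.

- **Position:** the last top view put the vases 1.3, 0.9, 4.0 and 1.1 mm from the centres of marks 1 to 4 (the limit is 12 mm). The largest offset is the 90 mm vase on mark 3.
- **Height:** the tops read 1.6 to 1.8 mm high, within the 4 mm limit. Readings on the table before the moves were about 2 mm high too, so this looks like camera offset.
- **Upright:** all four look upright in the last top and side pictures. I did not measure tilt.
- **Other objects:** I never reached for the jar, cup, tube or the red and green look-alikes, and no unexpected contact forces showed. I did not measure their positions again at the end.

No check failed.

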